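Load a disc specimen into a spring-loaded bayonet test cell

TASK

Load the test cell: lay the round steel disc that fits the cell's round seat flat into that seat and let go of it; then set the white bayonet cap over it with its two lugs going down through the two notches of the collar, push it down against the spring, turn it clockwise (seen from above) a little under a quarter turn until it stops, and ease off so that the spring lifts the lugs into their locking pockets. Finish still holding the locked cap by its handle bar, as one does while the reading is taken: do not let go of it. Leave the square coupon and the smaller disc where they lie.

Things in the scene. Friction and masses are not known exactly. Their poses are not given: they have to be found in the camera images.
- cell: Bayonet test cell, fixed: aluminium foot flange 104 mm across, 12 high; shoulder 77 across up to z 26; on it a steel collar, top at z 42. Origin: on its axis at the worktop, z up. x axis through the two locking pockets (see cell_pocket); the two notches lie on the line 80 deg (1.396 rad) anticlockwise from x, seen from above. Black terminal block, 33 mm high, 58 mm out on the +x side.
- cell_seat (a point): Centre of the floor of the collar's round seat, 36 mm above the worktop: a sprung brass plate, 6 mm below the collar's top. The bore is 43.6 mm across, its chamfered mouth 47.
- cell_notch (a point): One of the two notches across from each other, 11 mm wide, that cut the collar's lip; at the collar's top, 42 mm up, 29 mm from the axis. The lip is 63 mm across, the neck below it 53. Under a notch the neck is free down to the shoulder; from there the free way runs clockwise (from above) under the lip (underside at z 33.5) for 80 deg to the pocket. The other way is blocked.
- cell_pocket (a point): One of the two locking pockets across from each other: an upward recess in the lip's underside, 10 mm wide, 3 mm deep (ceiling at z 36.5), with a solid stop just behind it; this point is at its ceiling, 29 mm from the axis.
- seat_spring (a joint): How far the seat's sprung floor is pressed down, m: 0 relaxed, at most 0.0105. It pushes up with 5 N at 0 and 1 N more per mm. With disc and locked cap it reads about 0.003 (8 N); the cap can turn only while it is pressed to between 0.006 and 0.0095 (11 to 15 N).
- cap: White bayonet cap, loose, 0.16 kg, open side down: skirt 74 mm across, 67 inside. Origin: centre of the skirt's lower edge, z up, x along handle bar and lugs (same after half a turn). Set on the cell, origin heights: 42 mm lugs on the lip beside the notches; 35.5 its pad meets the disc; below 29.5 lugs clear the lip; 26 skirt on the shoulder; 32.5 locked.
- cap_bar (a point): Centre of the cap's straight handle bar, 35 mm above the cap's origin. The bar is 60 mm long (along the cap's x), 14 mm wide and stands from z 22 to z 48 mm over the skirt's lower edge; grip it across its width.
- cap_lug (a point): One of the cap's two steel lugs, right below the ends of the bar: 6 mm wide, 4 mm high (from the skirt's lower edge up), pointing inward to tips 57 mm apart. This point: middle of the lug's underside, 31 mm from the axis. Locked, each lug stands up in a pocket and the cap's x axis lies along the cell's x axis.
- disc: The round steel specimen that fits the seat: 40 mm across, 12 mm thick, lying flat on the worktop. Origin: centre of its underside. Laid in the seat, its upper 6 mm stand out of the collar. About 0.11 kg. It lies left of the tall instrument (keep clear of it), near the front edge or, beyond x = 0.47, beside the joystick box, where the fingers should close along world x.
- small_disc: A smaller round steel specimen, 28 mm across, 12 mm thick, lying flat; not wanted. Origin: centre of its underside.
- coupon: A square steel coupon, 38 x 38 x 12 mm, lying flat; not wanted. Origin: centre of its underside.

How it is judged:
On the way, in this order (a step that is already met when the one before it is completed fails the run):
1. the 40 mm disc lies flat in the cell's seat, released (horizontal distance between disc and cell_seat below 0.0028 m and angle between disc's own z axis and vertical below 0.09 rad and z of disc in the frame of cell between 0.03 and 0.0385 m and contact force between the fingers and disc below 0.05 N), for 0.2 s.
2. the cap is pushed down against the spring with its lugs through the notches, below the lip (z of cap in the frame of cell below 0.0302 m and horizontal distance between cap and cell below 0.0045 m and value of joint seat_spring above 0.004 m and angle between the x axis of cap and the x axis of cell, either way round above 1.15 rad), for 0.05 s.
At the end, for the whole second after the job is handed in: Disc flat in the seat (within 2.8 mm, 0.09 rad, underside below 35.2 mm). Cap locked on it: x axis within 0.14 rad of the cell's, lower edge at 31.1 to 34.2 mm, axis within 4.5 mm, tilt under 0.07 rad, spring pressed 1.2 to 5.5 mm; cap at rest, fingers gripping it with over 2 N (horizontal distance between disc and cell_seat below 0.0028 m and angle between disc's own z axis and vertical below 0.09 rad and z of disc in the frame of cell below 0.0352 m and z of cap in the frame of cell between 0.0311 and 0.0342 m and horizontal distance between cap and cell below 0.0045 m and angle between the x axis of cap and the x axis of cell, either way round below 0.14 rad and angle between cap's own z axis and vertical below 0.07 rad and value of joint seat_spring between 0.0012 and 0.0055 m and contact force between the fingers and cap above 2 N and linear speed of cap below 0.01 m/s); the arm keeps its last pose, push and grip.
It fails at once if the square coupon or the smaller disc is moved by more than 15 mm (distance of any of coupon, small_disc from where it was at the start of the episode above 0.015 m).
It also fails if it takes over 72 s, if anything falls off the work surface, if the arm or the gripper's body presses on something with over 40 N, if the wrist force passes 120 N, or if a joint passes its speed limit or range.

ROBOT

A 6-joint arm with a two-finger parallel gripper is mounted at the origin on a cart in front of the work surface, level with it; the furniture and walls round the work are solid. World frame = base frame: x ahead of the robot, y to its left, z up, the work surface at z = 0. Lengths are in m, angles in rad, forces in N, time in s.
With the tool pointing down it reaches from about 0.3 to 0.85 m from the base axis. Payload 4.2 kg.
Tool frame: the origin (TCP) lies on the centre line of the jaws, within the pads' length; the fingertips stand 22 mm ahead of it and the grasp point (between the pads) lies 3 mm ahead of it; z points along the fingers, y is the line along which they close (so a half turn about z gives the same grasp; the last joint's range is limited). The gripper opens to 91 mm and grips with 3 to 60 N. Pads are 32 mm wide; open, the fingers measure 118 mm over their backs; the gripper's body (76 mm by 178 mm) begins 60 mm behind the grasp point.
Start: joints at [-1.165, 0.32, 1.565, -0, 1.257, -0.02], TCP at [0.238, -0.524, 0.236] pointing down, gripper open.
Joint ranges: [-3.11, 3.11], [-0.84, 2.01], [0.21, 2.61], [-1.34, 4.49], [0.05, 2.63], [-2.56, 2.56]. Speed limits (rad/s): [2.57, 2.57, 3.14, 3.14, 3.14, 3.14].

INTERFACE

Orientations are given as a unit quaternion [x, y, z, w].
In Python, from plant import r gives the robot as it stands.
- The arm moves only by the shell command python3 -m crank 'ROWS' [FORCE]. ROWS is rows parted by semicolons, their numbers by spaces, 1 to 20 of them, each of 7 numbers: dx, dy, dz in m, then a rotation vector rx, ry, rz in rad, then the finger opening in m; each row is the pose to reach, as a shift and turn from the pose commanded when the command began, along the tool's axes at that moment; what a row does not reach only later rows make up. A row lasts 1/12 s, in which the tool goes at most 0.0417 m and 0.125 rad, less where a joint would pass 70% of its speed; a pose out of reach is approached as far as the arm can. The fingers move at their own pace and stop on an object; FORCE is the grip in N (left out, the last holds). Time passes only in rows, so rows that do not move let the fingers close. It prints the time, the measured TCP pose, the force, the opening and the grip force at its end.
- r.sense(): the state, without advancing time (a new reading comes with each control period).
- r.camera(name): name is "scene" or "top"; returns the picture (384x512x3 uint8, red, green, blue); there is no depth.
- r.get_calibration(name): a dict with "K" (3x3 intrinsics, pixels), "camera_from_world" (4x4, takes a point from world to camera coordinates). Camera axes: x right, y up, looking along -z (the intrinsics and any distortion apply to the point x, -y, -z); pixel columns grow to the right and rows downward; lengths in m; the calibration is good to about 2 mm. A picture is of the moment at which its call begins. get_calibration takes no time and is no camera call.
- r.finish_job(): hands the job in; it is judged then, once.
The state is a dict: "time": time; "qpos": joint angles; "qd": joint speeds; "joint_torque": joint torques, N m; "eef_pos": TCP position; "tcp_rot": TCP orientation; "wrist_force": force on the tool from outside, world axes, zero at the start; "wrist_torque": the same for the moment, N m; "finger_gap": finger opening in m; "finger_force": force on a finger pad.
Only numpy, scipy, OpenCV 4.12 (cv2) and the standard library are available. Lean on these libraries where they do the work, as an engineer would, in place of code of your own. Each camera call takes 0.05 s, during which the arm holds its last target. There are 200 camera calls.

## Working session

There is one attempt and no reset: what is moved stays moved. The work goes in short steps, Python scripts to look and compute and a shell command to move; the robot and the scene stay as the last step left them, time stands still between calls to the robot, and variables do not carry over. Pictures are saved under pics/ and viewed, at most 10 in all, crops included, and the job is handed in when it is done.

```bash
ls; mkdir -p pics; python3 - <<'E'
from plant import r
import cv2
s=r.sense(); print(s)
for n in("scene","top"):
    im=r.camera(n); cv2.imwrite(f"pics/{n}0.png",im[:,:,::-1]); c=r.get_calibration(n); print(n,c)
E
```

```text
pics
{'time': 0.0, 'qpos': array([-1.16498490e+00,  3.20281948e-01,  1.56570703e+00,  1.00129343e-05,
        1.25737777e+00, -1.99926582e-02]), 'qd': array([-1.32793261e-03,  7.15302216e-06,  6.00630764e-05, -8.10456518e-04,
       -3.96838080e-04,  1.00814841e-04]), 'joint_torque': array([-1.21140372e-03, -4.12459731e+01, -2.31971204e+01,  7.24171568e-02,
        4.57387569e-02, -1.30706981e-04]), 'eef_pos': array([ 0.23732443, -0.52321461,  0.23511509]), 'tcp_rot': array([ 9.77421780e-01,  2.11295711e-01, -1.65387772e-04, -8.71507355e-04]), 'wrist_force': array([-0.17654139,  0.42944118,  0.53588296]), 'wrist_torque': array([ 0.01476696,  0.04279104, -0.04233223]), 'finger_force': 0.0, 'finger_gap': 0.09118316610433395}
scene {'K': array([[371.483712  ,   0.        , 253.56414473],
       [  0.        , 371.483712  , 183.94966958],
       [  0.        ,   0.        ,   1.        ]]), 'camera_from_world': array([[-0.84569982, -0.53329827, -0.01961533,  0.42969119],
       [ 0.27908848, -0.47330743,  0.83551762, -0.18118687],
       [-0.45486419,  0.70112269,  0.54911341, -0.80182971],
       [ 0.        ,  0.        ,  0.        ,  1.        ]])}
top {'K': array([[399.64910208,   0.        , 261.40090179],
       [  0.        , 399.64910208, 192.2852916 ],
       [  0.        ,   0.        ,   1.        ]]), 'camera_from_world': array([[-6.19847542e-05, -9.99995862e-01,  2.87608132e-03,
         1.77471062e-02],
       [ 9.98416315e-01,  9.99135632e-05,  5.62570114e-02,
        -4.86595041e-01],
       [-5.62570660e-02,  2.87501359e-03,  9.98412178e-01,
        -1.03344853e+00],
       [ 0.00000000e+00,  0.00000000e+00,  0.00000000e+00,
         1.00000000e+00]])}
```

View pics/top0.png

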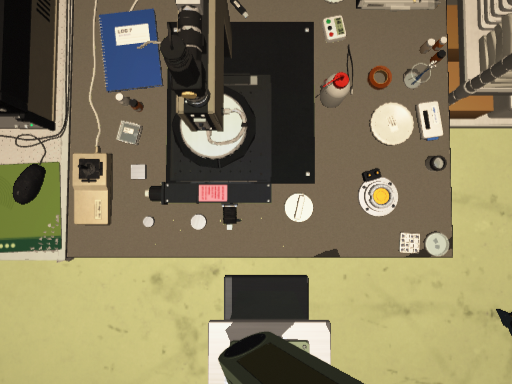

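View pics/scene0.png

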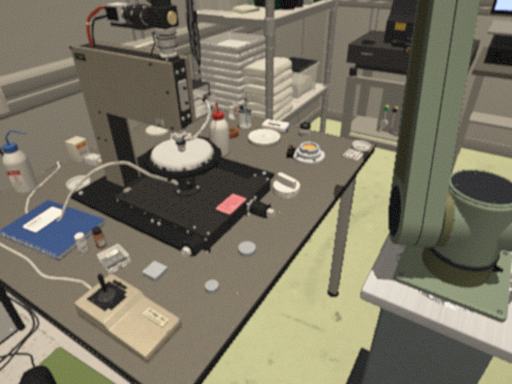

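The top view shows the disc near (198,222), small disc (148,222), coupon (138,171), cap (299,207) and cell (379,197) with its black terminal block up-left at (372,175). Next I'll enlarge these and measure.

```bash
cat > h.py <<'E'
import numpy as np, cv2
from plant import r
def ray(n,uv,z):
    c=r.get_calibration(n);T=c["camera_from_world"];R=T[:3,:3];o=-R.T@T[:3,3]
    p=np.linalg.inv(c["K"])@[uv[0],uv[1],1]; d=R.T@(p*[1,-1,-1])
    return o+d*(z-o[2])/d[2]
def proj(n,P):
    c=r.get_calibration(n);p=c["camera_from_world"]@np.append(P,1)
    q=c["K"]@(p[:3]*[1,-1,-1]);return q[:2]/q[2]
def blobs(im,mask,lo,hi,box):
    m=np.zeros_like(mask);x0,y0,x1,y1=box;m[y0:y1,x0:x1]=mask[y0:y1,x0:x1]
    return [c for c in cv2.findContours(m,0,1)[0] if lo<cv2.contourArea(c)<hi]
E
python3 - <<'E'
from h import *
im=cv2.imread("pics/top0.png"); 
a=cv2.resize(im[165:240,120:245],None,fx=6,fy=6,interpolation=2)[:, :800]
b=cv2.resize(im[165:235,270:410],None,fx=5.7,fy=5.7,interpolation=2)
cv2.imwrite("pics/a.png",a);cv2.imwrite("pics/b.png",b)
hsv=cv2.cvtColor(im,cv2.COLOR_BGR2HSV)
g=hsv[:,:,2]
def rep(name,box,thr,z):
    for c in blobs(im,(g>thr).astype(np.uint8)*255,40,3000,box):
        (u,v),(w,h),ang=cv2.minAreaRect(c); M=cv2.moments(c);uv=(M['m10']/M['m00'],M['m01']/M['m00'])
        print(name,np.round(uv,1),round(w,1),round(h,1),ang,ray("top",uv,z).round(4),'diam',2*np.sqrt(M['m00']/np.pi)/399*1.02)
rep("disc",(185,210,215,235),130,.012)
rep("small",(138,212,160,235),130,.012)
rep("coupon",(125,160,155,185),130,.012)
rep("cap",(280,190,318,226),150,.03)
rep("cell",(350,165,405,222),130,.02)
y=cv2.inRange(hsv,(15,100,100),(40,255,255))
for c in blobs(im,y,20,3000,(350,165,405,222)):
    M=cv2.moments(c);uv=(M['m10']/M['m00'],M['m01']/M['m00']);print("brass",uv,M['m00'],ray("top",uv,.036))
E
```

```text
disc [197.6 221.6] 15.0 15.0 90.0 [0.4099 0.1845 0.012 ] diam 0.03870067928512126
small [147.4 221.2] 10.8 10.1 18.43494987487793 [0.4109 0.3155 0.012 ] diam 0.026120967665911262
coupon [137.  171.1] 14.0 14.0 90.0 [0.5425 0.3448 0.012 ] diam 0.04012571831649309
cap [298.4 207.2] 28.0 27.0 90.0 [ 0.4472 -0.0776  0.03  ] diam 0.07156428952050349
cell [378.3 196.5] 37.8 39.6 72.89727020263672 [ 0.4752 -0.2868  0.02  ] diam 0.09921439940140211
brass (380.75129533678756, 195.53108808290156) 193.0 [ 0.47702802 -0.28833505  0.036     ]
```

View pics/a.png

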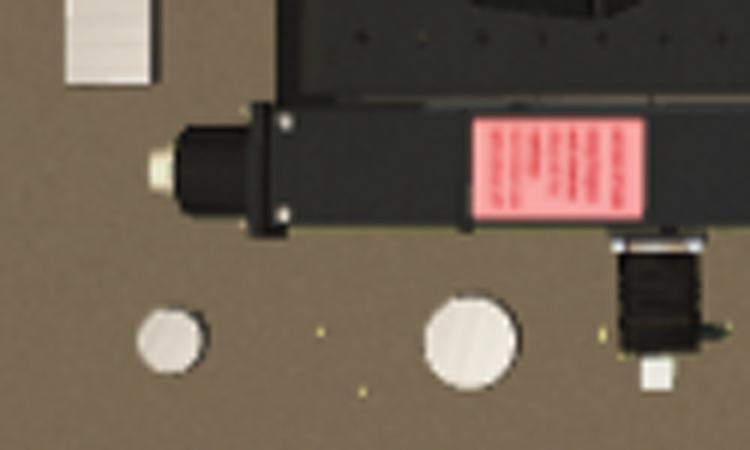

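View pics/b.png

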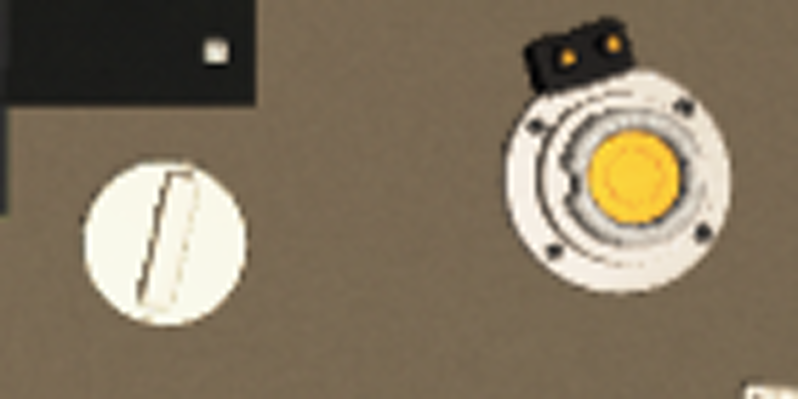

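The crops show the disc (469,342 in crop a) with a black knob to its right and the stage above it; the small disc and coupon are at a safe distance. The bar of the cap lies about 10° off world x. The cell's block points up-left, and its notch shows on the left.

```bash
cat >> h.py <<'E'
def th():
    from scipy.spatial.transform import Rotation as Ro
    m=Ro.from_quat(r.sense()["tcp_rot"]).as_matrix();return m
def go(P,deg):
    "tool-frame shift and turn from the measured pose to TCP at P, tool down, tool x at deg"
    from scipy.spatial.transform import Rotation as Ro
    s=r.sense();m=Ro.from_quat(s["tcp_rot"]).as_matrix();a=np.radians(deg);c,n=np.cos(a),np.sin(a)
    t=np.array([[c,n,0],[n,-c,0],[0,0,-1]])
    d=m.T@(np.array(P)-s["eef_pos"]);v=Ro.from_matrix(m.T@t).as_rotvec()
    print("d",d.round(4),"rv",v.round(4),"rows",np.ceil(max(np.linalg.norm(d)/.0417,np.linalg.norm(v)/.125)),"t",s["time"].round(2))
E
python3 - <<'E'
from h import *
im=cv2.imread("pics/top0.png");g=cv2.cvtColor(im,6)
def wc(box,lo,hi):
    x0,y0,x1,y1=box;w=np.clip((g[y0:y1,x0:x1].astype(float)-lo)/(hi-lo),0,1)
    yy,xx=np.mgrid[y0:y1,x0:x1];return (xx*w).sum()/w.sum(),(yy*w).sum()/w.sum(),w.sum()
for n,b,z in(("disc",(186,210,210,234),.012),("cap",(282,190,316,225),.022)):
    u,v,A=wc(b,120,200);print(n,u,v,2*(A/np.pi)**.5/399*1.02,ray("top",(u,v),z).round(4))
# block
m=(g<60).astype(np.uint8)*255
for c in blobs(im,m,30,600,(358,164,386,184)):
    q=cv2.minAreaRect(c);print("block",q,ray("top",q[0],.033).round(4)); print([ray("top",p,.033)[:2].round(4) for p in cv2.boxPoints(q)])
# knob / label heights
for uv in((229.7,215.8),(229.5,206),(212,193)):
    for z in(.02,.04,.06,.08):print(uv,z,ray("top",uv,z)[:2].round(3),proj("scene",ray("top",uv,z)).round(1))
sc=cv2.imread("pics/scene0.png")
cv2.imwrite("pics/c.png",np.hstack([cv2.resize(sc[185:265,205:290],None,fx=5,fy=5,interpolation=2)[:400,:425],cv2.resize(sc[130:180,275:345],(375,400) ,interpolation=2)]))
go((.4099,.1845,.12),180)
E
```

```text
disc 197.79585757827653 221.69395954558053 0.03874902493705665 [0.4097 0.1839 0.012 ]
cap 298.52591903963133 207.296255128231 0.07173920769538183 [ 0.4471 -0.0785  0.022 ]
block ((370.9770812988281, 174.2569122314453), (9.674046516418457, 18.581829071044922), 73.3007583618164) [ 0.5321 -0.2649  0.033 ]
[array([ 0.5372, -0.2384]), array([ 0.5511, -0.2846]), array([ 0.527 , -0.2914]), array([ 0.5132, -0.2453])]
(229.7, 215.8) 0.02 [0.425 0.1  ] [260.2 221.8]
(229.7, 215.8) 0.04 [0.425 0.099] [260.5 215.1]
(229.7, 215.8) 0.06 [0.425 0.097] [260.7 208.2]
(229.7, 215.8) 0.08 [0.425 0.095] [260.9 201.1]
(229.5, 206) 0.02 [0.451 0.101] [251.4 218.6]
(229.5, 206) 0.04 [0.45  0.099] [251.7 212. ]
(229.5, 206) 0.06 [0.45  0.098] [252.  205.2]
(229.5, 206) 0.08 [0.449 0.096] [252.3 198.2]
(212, 193) 0.02 [0.484 0.146] [229.7 224.3]
(212, 193) 0.04 [0.483 0.144] [230.2 217.4]
(212, 193) 0.06 [0.482 0.142] [230.7 210.5]
(212, 193) 0.08 [0.481 0.139] [231.2 203.4]Traceback (most recent call last):
  File "<stdin>", line 17, in <module>
  File "h.py", line 22, in go
    print("d",d.round(4),"rv",v.round(4),"rows",np.ceil(max(np.linalg.norm(d)/.0417,np.linalg.norm(v)/.125)),"t",s["time"].round(2))
                                                                                                                 ^^^^^^^^^^^^^^^
AttributeError: 'float' object has no attribute 'round'
```

View pics/c.png

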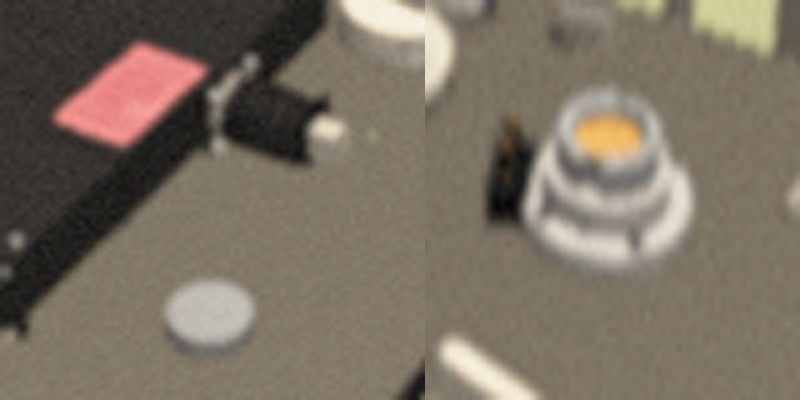

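The knob top is about 65–70 mm high and the stage top is about 80 mm high. With the fingertips 7 mm up, the gripper body starts 86 mm above the table, so it clears both. In the scene view the notch shows at about (307,151). I'll refine the cell pose now.

```bash
sed -i 's/s\["time"\].round(2)/round(s["time"],2)/' h.py; python3 - <<'E'
from h import *
im=cv2.imread("pics/top0.png");g=cv2.cvtColor(im,6)
big=cv2.resize(g[160:226,345:412],None,fx=8,fy=8,interpolation=cv2.INTER_CUBIC)
m=(big>150).astype(np.uint8)*255
c=max(cv2.findContours(m,0,1)[0],key=cv2.contourArea)[:,0]
W=np.array([ray("top",((p[0]+.5)/8-.5+345,(p[1]+.5)/8-.5+160),.012)[:2] for p in c])
from scipy.optimize import least_squares
f=least_squares(lambda x:np.hypot(W[:,0]-x[0],W[:,1]-x[1])-x[2],[.475,-.287,.052],loss='soft_l1',f_scale=.0005)
C=f.x[:2];print("flange",f.x)
# angles of block terminals(brass), block
hsv=cv2.cvtColor(im,40)
y=cv2.inRange(hsv[164:184],(10,100,100),(40,255,255));
n,l,s,ce=cv2.connectedComponentsWithStats(y);
for i in range(1,n):
    if 355<ce[i][0]<390:
        p=ray("top",ce[i]+[0,164],.033)[:2];print("term",p,s[i][4],np.degrees(np.arctan2(*(p-C)[::-1])),np.hypot(*(p-C)))
p=np.array([.5321,-.2649]);print("blk",np.degrees(np.arctan2(*(p-C)[::-1])),np.hypot(*(p-C)))
for z in(.034,.038,.042):
    p=ray("scene",(307.1,151.3),z)[:2];print("notch sc",np.degrees(np.arctan2(*(p-C)[::-1])),np.hypot(*(p-C)))
p=ray("top",(270+573/5.7-.5,165+175/5.7-.5),.042)[:2];print("notch top",np.degrees(np.arctan2(*(p-C)[::-1])),np.hypot(*(p-C)))
print(r.sense()["qpos"])
go((.406,.184,.15),180)
v=cv2.resize(im[168:222,352:406],(540,540),interpolation=cv2.INTER_CUBIC);cv2.imwrite("pics/d.png",v)
E
```

```text
flange [ 0.47613345 -0.28825167  0.05151901]
term [ 0.53746062 -0.28160127] 5 6.189041082816484 0.061686704449334225
term [ 0.53149497 -0.26110317] 4 26.12267345456551 0.06165986035181001
blk 22.64801191161444 0.060642846390740815
notch sc 99.22496374477981 0.024525915394241177
notch sc 102.56079080920091 0.03182145449482118
notch sc 104.64799339758139 0.03918454650411693
notch top 87.15827518590078 0.029123868312363892
[-1.16498132e+00  3.20255453e-01  1.56556075e+00 -7.24442958e-06
  1.25738740e+00 -1.99822077e-02]
d [ 0.4457 -0.5743  0.0861] rv [-4.0000e-04 -2.2000e-03 -2.7158e+00] rows 22.0 t 0.1
```

View pics/d.png

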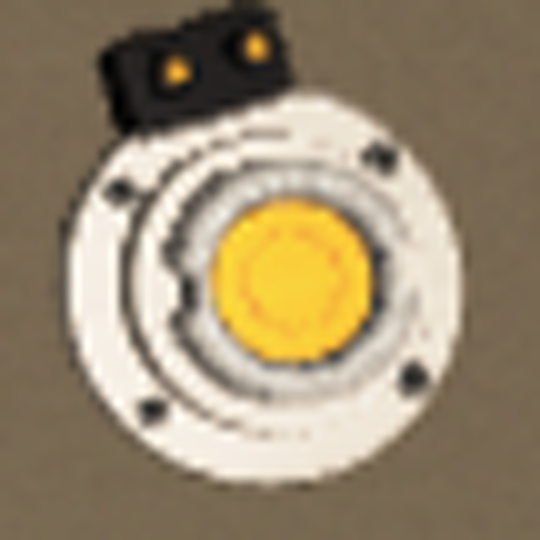

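The terminals, the notch at about (186,292) and the flange screws agree: the cell's x axis is at about +17°, so the notch is at 97°. The cell centre is about (0.4765, -0.288). Moving now.

```bash
python3 -m crank '.4457 -.5743 .0861 0 -.002 -2.7158 .066;.4457 -.5743 .0861 0 -.002 -2.7158 .066;.4457 -.5743 .0861 0 -.002 -2.7158 .066;.4457 -.5743 .0861 0 -.002 -2.7158 .066;.4457 -.5743 .0861 0 -.002 -2.7158 .066;.4457 -.5743 .0861 0 -.002 -2.7158 .066;.4457 -.5743 .0861 0 -.002 -2.7158 .066;.4457 -.5743 .0861 0 -.002 -2.7158 .066;.4457 -.5743 .0861 0 -.002 -2.7158 .066;.4457 -.5743 .0861 0 -.002 -2.7158 .066;.4457 -.5743 .0861 0 -.002 -2.7158 .066;.4457 -.5743 .0861 0 -.002 -2.7158 .066;.4457 -.5743 .0861 0 -.002 -2.7158 .066;.4457 -.5743 .0861 0 -.002 -2.7158 .066;.4457 -.5743 .0861 0 -.002 -2.7158 .066;.4457 -.5743 .0861 0 -.002 -2.7158 .066;.4457 -.5743 .0861 0 -.002 -2.7158 .066;.4457 -.5743 .0861 0 -.002 -2.7158 .066;.4457 -.5743 .0861 0 -.002 -2.7158 .066;.4457 -.5743 .0861 0 -.002 -2.7158 .066' 20; python3 -c "
from h import *
go((.406,.184,.15),180)"
```

```text
time: 1.77
eef_pos: [0.406, 0.185, 0.1491]
tcp_rot: [0.103, 0.995, -0.001, -0.0]
wrist_force: [-0.4, -0.4, -0.1]
finger_gap: 0.0662
finger_force: 0.0
d [-0.0002 -0.001  -0.0009] rv [-0.0021 -0.0009 -0.2064] rows 2.0 t 1.77
```

```bash
python3 -m crank '0 -.001 0 -.002 -.001 -.206 .066;0 -.001 0 -.002 -.001 -.206 .066;0 -.001 0 -.002 -.001 -.206 .066;0 -.001 .04 -.002 -.001 -.206 .066;0 -.001 .07 -.002 -.001 -.206 .066;0 -.001 .09 -.002 -.001 -.206 .066;0 -.001 .09 -.002 -.001 -.206 .066;0 -.001 .09 -.002 -.001 -.206 .066'; python3 -c "
from h import *
go((.406,.184,.0285),180)
im=r.camera('scene');cv2.imwrite('pics/e.png',cv2.resize(im[140:290,170:320],(600,600),interpolation=2)[:,:,::-1])"
```

```text
time: 2.43
eef_pos: [0.4055, 0.1821, 0.0594]
tcp_rot: [0.006, 1.0, -0.0, -0.0]
wrist_force: [-0.1, -0.6, -0.2]
finger_gap: 0.066
finger_force: 0.0
d [-0.0005  0.002   0.0308] rv [-0.0005 -0.0008 -0.0114] rows 1.0 t 2.43
```

View pics/e.png

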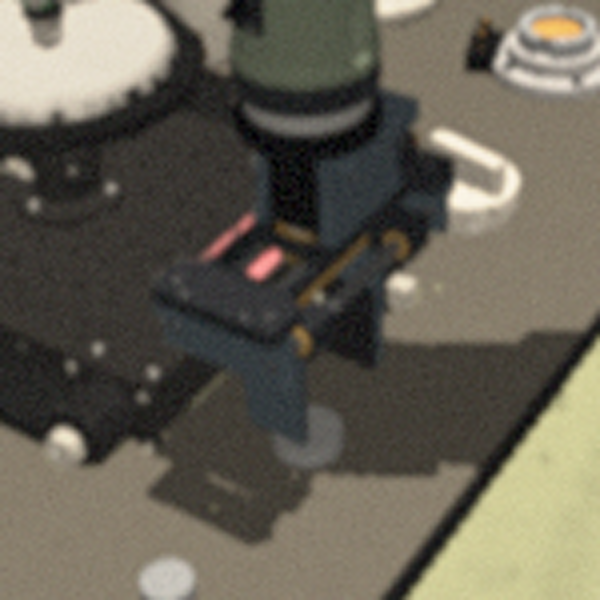

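The fingers straddle the disc, which shows at (308,436) behind the near finger, and the body clears the stage and knob. Lowering and closing.

```bash
python3 -m crank '0 .002 .016 0 0 -.011 .066;0 .002 .031 0 0 -.011 .066;0 .002 .031 0 0 -.011 .066;0 .002 .031 0 0 -.011 .03;0 .002 .031 0 0 -.011 .03;0 .002 .031 0 0 -.011 .03;0 .002 .031 0 0 -.011 .03;0 .002 .031 0 0 -.011 .03;0 .002 .031 0 0 -.011 .03;0 .002 .031 0 0 -.011 .03' 25; python3 -c "
from h import *
print(r.sense()['wrist_force'])"
```

```text
time: 3.32
eef_pos: [0.4068, 0.1847, 0.0297]
tcp_rot: [-0.0, 1.0, 0.001, 0.002]
wrist_force: [-0.8, -0.4, 6.9]
finger_gap: 0.0383
finger_force: 25.0
[-0.84874623 -0.36883362  6.89956838]
```

```bash
python3 -m crank '0 0 -.03 0 0 0 .03;0 0 -.06 0 0 0 .03;0 0 -.09 0 0 0 .03;0 0 -.09 0 0 0 .03;0 0 -.09 0 0 0 .03'; python3 -c "
from h import *
im=r.camera('scene');t=r.camera('top')
P=r.sense()['eef_pos'];u=proj('scene',P).astype(int);v=proj('top',P).astype(int);print(P,u,v)
a=cv2.resize(im[u[1]-20:u[1]+40,u[0]-30:u[0]+30],(400,400),interpolation=2);b=cv2.resize(t[v[1]-30:v[1]+30,v[0]-30:v[0]+30],(400,400),interpolation=2)
cv2.imwrite('pics/f.png',np.hstack([a,b])[:,:,::-1])"
```

```text
time: 3.73
eef_pos: [0.4068, 0.1846, 0.1202]
tcp_rot: [-0.001, 1.0, 0.001, 0.002]
wrist_force: [-0.6, 0.2, -1.0]
finger_gap: 0.0385
finger_force: 25.0
[0.40506546 0.1838993  0.11805404] [247 210] [190 224]
```

View pics/f.png

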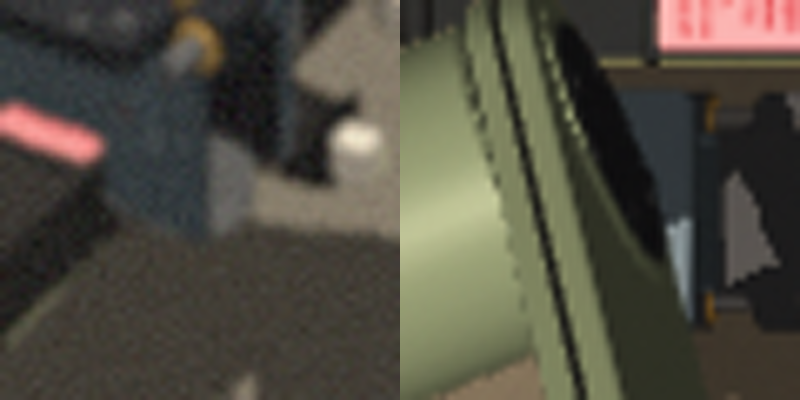

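```bash
python3 -c "
from h import *
im=r.camera('scene');s=r.sense();P=s['eef_pos'];u0=np.array([247,210])
t=np.linspace(0,6.28,13)
for z in(P[2]-.0285,P[2]-.0165):print([tuple(((proj('scene',[.4085+.02*np.cos(a),.1845+.02*np.sin(a),z])-[217,190])*400/60).astype(int)) for a in t])
g=cv2.cvtColor(im,7);print(g[204:232:2,236:262])
go((.4735,-.2895,.14),100)
"
```

```text
[(np.int64(144), np.int64(184)), (np.int64(134), np.int64(203)), (np.int64(139), np.int64(223)), (np.int64(160), np.int64(238)), (np.int64(191), np.int64(243)), (np.int64(223), np.int64(238)), (np.int64(246), np.int64(224)), (np.int64(256), np.int64(205)), (np.int64(249), np.int64(185)), (np.int64(228), np.int64(171)), (np.int64(198), np.int64(166)), (np.int64(168), np.int64(171)), (np.int64(144), np.int64(184))]
[(np.int64(142), np.int64(156)), (np.int64(132), np.int64(175)), (np.int64(138), np.int64(194)), (np.int64(159), np.int64(209)), (np.int64(190), np.int64(214)), (np.int64(222), np.int64(209)), (np.int64(246), np.int64(195)), (np.int64(255), np.int64(176)), (np.int64(248), np.int64(157)), (np.int64(227), np.int64(143)), (np.int64(197), np.int64(137)), (np.int64(166), np.int64(142)), (np.int64(142), np.int64(156))]
[[ 59  64  61  63  61  62  60  57  54  64  57  52  45  28  31  33  27  23
   31  27  29  18  31  37  54  53]
 [ 62  66  60  67  70  61  53  56  54  57  57  56  47  27  28  19  26  23
   30  27  18  26  34  42  52  55]
 [ 55  60  63  66  65  63  55  59  58  59  54  5
[... 646 characters left out ...]
7  53  54  59  73  93 101  94 100
   91 101 110 130 130 126 124 131]
 [ 46  55  57  55  55  63  53  62  59  58  57  59  61  74  99 106  99  99
   89  97 110 119 122 124 125 128]
 [ 63  60  62  64  63  70  56  58  59  57  57  57  59  75  93 104  96  85
   78  68  73  79  84  87  94  91]
 [ 70  65  63  61  57  73  68  68  62  55  62  54  54  64  72  70  69  63
   65  60  60  57  62  59  64  64]
 [ 63  60  60  62  65  59  63  58  65  61  62  61  64  61  60  65  60  65
   63  60  63  61  63  65  65  62]
 [ 62  65  62  60  63  64  61  63  66  61  61  65  66  58  62  66  62  62
   55  62  66  60  63  67  56  59]]
d [-0.0681 -0.4734 -0.0221] rv [-1.5000e-03 -5.0000e-04  1.3974e+00] rows 12.0 t 3.88
```

The grey outline matches a flat disc held in the jaws. Carrying it along the front edge and then to the cell.

```bash
python3 -m crank '0 -.24 -.021 0 0 0 .03;0 -.24 -.021 0 0 0 .03;0 -.24 -.021 0 0 0 .03;0 -.24 -.021 0 0 0 .03;0 -.24 -.021 0 0 0 .03;0 -.24 -.021 0 0 0 .03;-.0687 -.4692 -.021 0 0 1.398 .03;-.0687 -.4692 -.021 0 0 1.398 .03;-.0687 -.4692 -.021 0 0 1.398 .03;-.0687 -.4692 -.021 0 0 1.398 .03;-.0687 -.4692 -.021 0 0 1.398 .03;-.0687 -.4692 -.021 0 0 1.398 .03;-.0687 -.4692 -.021 0 0 1.398 .03;-.0687 -.4692 -.021 0 0 1.398 .03;-.0687 -.4692 -.021 0 0 1.398 .03;-.0687 -.4692 -.021 0 0 1.398 .03;-.0687 -.4692 -.021 0 0 1.398 .03;-.0687 -.4692 -.021 0 0 1.398 .03;-.0687 -.4692 -.021 0 0 1.398 .03;-.0687 -.4692 -.021 0 0 1.398 .03'; cat >> h.py <<'E'
def avg(n=8):
    from scipy.spatial.transform import Rotation as Ro
    L=[];F=[];A=[]
    for i in range(n):
        im=r.camera("scene");s=r.sense();L.append(s["eef_pos"]);F.append(s["wrist_force"]);m=Ro.from_quat(s["tcp_rot"]).as_matrix();A.append([np.degrees(np.arctan2(m[1,0],m[0,0]))%360,*m[:2,2]])
    print("P",np.mean(L,0).round(4),"sd",np.std(L,0).round(4),"F",np.mean(F,0).round(2),"th",np.mean(A,0).round(4),"t",s["time"],s["finger_gap"],s["finger_force"]);return im
E
python3 -c "
from h import *
im=avg();t=r.camera('top')
P=[.4765,-.288,.07]
u=proj('scene',P).astype(int);v=proj('top',P).astype(int)
a=cv2.resize(im[u[1]-30:u[1]+30,u[0]-30:u[0]+30],(400,400),interpolation=2);b=cv2.resize(t[v[1]-30:v[1]+30,v[0]-30:v[0]+30],(400,400),interpolation=2);print(u,v)
cv2.imwrite('pics/g.png',np.hstack([a,b])[:,:,::-1])"
```

```text
time: 5.55
eef_pos: [0.4748, -0.2846, 0.1387]
tcp_rot: [0.642, 0.767, 0.0, -0.001]
wrist_force: [-0.1, 0.9, -2.1]
finger_gap: 0.0383
finger_force: 25.0
P [ 0.4751 -0.2847  0.1395] sd [0.0001 0.0001 0.0003] F [ 0.36 -0.3  -0.41] th [1.000311e+02 1.000000e-03 6.000000e-04] t 5.95 0.038442687493770354 24.99906599521637
[309 137] [384 195]
```

View pics/g.png

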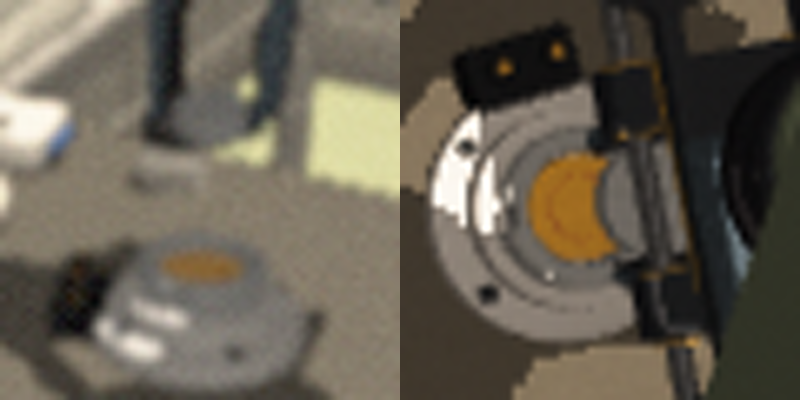

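The disc hangs flat over the cell. In the top view its left edge is at crop (597,213); in the scene view it is at about (210,110). Converting that to y.

```bash
python3 -c "
from h import *
t=r.camera('top')
g=cv2.cvtColor(t,7)
print(t[195:200,378:390].tolist()[0::2])
for c in (383,383.5,384):print(ray('top',(c,197),.122))
from h import proj as p
print(p('scene',[.4756,-.2877,.123]),p('scene',[.4756,-.2877,.111]),'seen',279+210/6.667-.5,107+110/6.667-.5)"
```

```text
[[[160, 108, 32], [161, 108, 32], [162, 108, 32], [161, 108, 32], [154, 105, 34], [87, 73, 53], [81, 77, 71], [112, 105, 98], [111, 105, 97], [110, 104, 98], [106, 101, 94], [71, 68, 63]], [[163, 110, 33], [162, 110, 32], [161, 109, 33], [160, 107, 33], [155, 105, 32], [114, 85, 47], [72, 69, 63], [108, 102, 94], [110, 104, 97], [109, 103, 96], [108, 104, 96], [104, 99, 92]], [[153, 97, 32], [158, 106, 32], [158, 105, 31], [159, 107, 31], [158, 105, 32], [155, 106, 32], [116, 84, 44], [67, 62, 58], [107, 101, 95], [110, 104, 97], [110, 104, 97], [107, 102, 95]]]
[ 0.46942647 -0.26758199  0.122     ]
[ 0.46942655 -0.26875759  0.122     ]
[ 0.46942663 -0.26993319  0.122     ]
[311.10596116 122.54153624] [310.85424289 126.10450736] seen 309.99842507874604 122.99917504124794
```

```bash
python3 -c "
from h import *
from scipy.optimize import least_squares
t=r.camera('top').astype(float);d=t[:,:,0]-t[:,:,2]
# brass->disc edge (lower rim), subpixel; dark wall->top face edge (upper rim)
W=[];
for v in range(189,205):
    row=d[v,372:392]
    k=[i for i in range(4,19) if row[i-1]>75>=row[i] ]
    if k:
        i=k[0];W.append((v,372+i-1+(row[i-1]-75)/(row[i-1]-row[i])))
print(np.round(W,2).tolist())
for z in(.1105,):
  Q=np.array([ray('top',(u,v),z)[:2] for v,u in W if u>379])
  f=least_squares(lambda x:np.hypot(Q[:,0]-x[0],Q[:,1]-x[1])-.02,[.4756,-.29],loss='soft_l1',f_scale=.0005);print(z,f.x,f.fun.round(4))
# brass centroid with the first picture's mask at seat height vs bore occlusion handled by hand
"
```

```text
[[189.0, 384.41], [190.0, 383.63], [191.0, 383.32], [192.0, 382.96], [193.0, 382.51], [194.0, 382.52], [195.0, 382.53], [196.0, 382.58], [197.0, 382.84], [198.0, 383.29], [199.0, 383.94], [200.0, 384.46], [201.0, 385.36], [202.0, 385.43], [203.0, 383.46]]
0.1105 [ 0.47528567 -0.28990728] [ 0.0004  0.0004 -0.0001 -0.0002  0.0002 -0.0001 -0.0002 -0.     -0.0001
 -0.0003 -0.0005 -0.0001 -0.      0.0017  0.0066]
```

```bash
python3 -m crank '.0017 .0018 0 0 0 0 .03;.0017 .0018 .03 0 0 0 .03;.0017 .0018 .055 0 0 0 .03;.0017 .0018 .065 0 0 0 .03;.0017 .0018 .068 0 0 0 .03;.0017 .0018 .069 0 0 0 .03;.0017 .0018 .070 0 0 0 .03;.0017 .0018 .071 0 0 0 .03;.0017 .0018 .072 0 0 0 .03;.0017 .0018 .072 0 0 0 .03'; python3 -c "
from h import *
avg(4)"
```

```text
time: 6.93
eef_pos: [0.4771, -0.283, 0.0684]
tcp_rot: [0.643, 0.766, 0.001, 0.001]
wrist_force: [0.3, 0.0, -1.2]
finger_gap: 0.0384
finger_force: 25.0
P [ 0.4769 -0.2829  0.0682] sd [0.     0.     0.0001] F [ 0.09  0.11 -0.89] th [ 9.99688e+01  2.10000e-03 -0.00000e+00] t 7.1333 0.03813293089170786 24.999063313007355
```

```bash
python3 -m crank '0 0 .001 0 0 0 .03;0 0 .0015 0 0 0 .03;0 0 .002 0 0 0 .03;0 0 .0025 0 0 0 .03;0 0 .003 0 0 0 .03;0 0 .003 0 0 0 .03'; python3 -c "
from h import *
avg(4)"
```

```text
time: 7.63
eef_pos: [0.4768, -0.2828, 0.0651]
tcp_rot: [0.643, 0.766, 0.001, 0.0]
wrist_force: [-1.7, 0.8, 5.4]
finger_gap: 0.0386
finger_force: 25.0
P [ 0.4767 -0.2828  0.065 ] sd [0. 0. 0.] F [-1.37  0.88  4.91] th [9.99682e+01 1.50000e-03 4.00000e-04] t 7.8333 0.03814452406738491 25.00270038843155
```

Seated on the floor with 5 N of contact at the right height. Releasing and lifting.

```bash
python3 -m crank '0 0 0 0 0 0 .05;0 0 0 0 0 0 .06;0 0 0 0 0 0 .06;0 0 0 0 0 0 .06;0 0 -.03 0 0 0 .06;0 0 -.07 0 0 0 .07;0 0 -.1 0 0 0 .08;0 .08 -.1 0 0 0 .08;0 -.04 -.1 0 0 0 .08;0 -.08 -.1 0 0 0 .08'; python3 -c "
from h import *
from scipy.optimize import least_squares
avg(3)
t=r.camera('top')
print(t[185:210:4,370:393,0]); print((t[185:210:4,370:393,0].astype(int)-t[185:210:4,370:393,2]))
print(proj('top',[.4765,-.288,.048]))
go((.447,-.078,.14),169.8)
"
```

```text
time: 8.67
eef_pos: [0.4388, -0.2902, 0.1633]
tcp_rot: [0.641, 0.768, 0.001, 0.001]
wrist_force: [-1.7, -0.8, -0.8]
finger_gap: 0.0799
finger_force: 0.0
P [ 0.4306 -0.2893  0.1632] sd [0.0023 0.0003 0.0006] F [-2.64  0.51 -0.19] th [ 9.99471e+01 -5.50000e-03  2.90000e-03] t 8.8167 0.08014993792148516 0.0
[[134 139 138 130 126 110  94  98 106 106 107 106 106 104 105 103  91  42
   18  16  22  26  22]
 [110  82 103 105 105  95  80  82 103 104 104 104 104 104 104 104  99  57
   15  14  18  24  24]
 [121 106 108 100  69 108 110 108 108 108 108 108 106 107 106 102  57  28
   21  15  15  20  26]
 [ 68  77 105  82  72 109 108 109 107 108 109 109 109 108 108 108 106 104
  108 105  92 101  85]
 [114 101 107 109  99  96  77  98 106 108 109 108 108 107 108 106 102  98
   87  98 107 107 101]
 [248 134  95  79  85 102 104 108 107 107 106 106 100 104 105 107 108 107
  108 110 130 159  37]
 [184 115  92 117 130 129 133 134 134 134 135 135 135 134 134 133 134 131
  135 134 133 132 127]]
[[22 22 22 20 19 16 12 12 13 13 13 12 12 12 13 12 10  4  2 -1 -1  0 -2]
 [18 11 12 11 12 15 29 27 12 12 11 11 12 13 13 12 13  7 -1 -1 -1  0 -1]
 [15 13 15 33  9 13 14 12 12 12 13 13 12 12 12 12  1 -5 -1  0  0  0  0]
 [ 8  9 13 18  9 13 14 13 11 12 14 14 14 12 11 13 12 12 13 12 12 13 11]
 [13 12 12 13 14 31 19 16 12 12 13 12 13 12 13 12 12 11 10 12 13 12 14]
 [16 21 14 10 12 12 11 13 12 12 13 14 13 13 12 13 12 12 14 16 20 25  3]
 [27 19 15 20 21 20 22 21 21 21 22 22 22 21 20 20 22 21 23 21 20 21 21]]
[382.04773006 195.51121346]
d [0.207  0.0481 0.0247] rv [ 1.6000e-03  9.0000e-04 -1.2202e+00] rows 10.0 t 8.87
```

```bash
python3 -m crank '.2063 .0863 .045 0 0 -1.218 .05;.2063 .0863 .045 0 0 -1.218 .05;.2063 .0863 .045 0 0 -1.218 .05;.2063 .0863 .045 0 0 -1.218 .05;.2063 .0863 .045 0 0 -1.218 .05;.2063 .0863 .045 0 0 -1.218 .05;.2063 .0863 .045 0 0 -1.218 .05;.2063 .0863 .045 0 0 -1.218 .05;.2063 .0863 .045 0 0 -1.218 .05;.2063 .0863 .045 0 0 -1.218 .05;.2063 .0863 .045 0 0 -1.218 .05;.2063 .0863 .045 0 0 -1.218 .05'; python3 -c "
from h import *
avg(4)
t=r.camera('top');cv2.imwrite('pics/t2.png',t[:,:,::-1])
# disc in the seat: disc top z .048, collar z .042
g=cv2.cvtColor(t,7)
print(g[184:208:2,366:400])
print(proj('top',[.4765,-.288,.048]))
go((.447,-.0785,.047),169.8)
"
```

```text
time: 9.87
eef_pos: [0.4859, -0.0716, 0.12]
tcp_rot: [0.09, 0.996, 0.0, 0.001]
wrist_force: [0.4, -0.6, 1.0]
finger_gap: 0.05
finger_force: 0.0
P [ 0.4854 -0.0718  0.1199] sd [0.0002 0.0001 0.    ] F [-0.11  0.23 -0.02] th [1.696612e+02 2.000000e-03 4.000000e-04] t 10.0667 0.049886655181073485 0.0
[[239 237 221 113 143 199 242 229 229 223 125 136 147 164 177 182 173 161
  187 212 212 227 150 126  61 119 229 187 125 109 110 108 110 110]
 [226 188 130 232 238 222 115  92 142 185 212 212 204 228 197 210 193 195
  228 219 218 198 180 210 227 231 229 229 226 140 111 107 110 110]
 [ 85 166 241 234 114  94 141 195 219 212 163 127 137 156 170 178 202 173
  172 173 178 191 215 201 179 192 227 230 230 228 159 111 112 110]
 [166 238 234 114 107 169 210 231 182  97 130 207 200 200 197 197 197 196
  196 196 196 196 169 184 222 202 202 228 233 233 230 121 111 111]
 [242 237 117  79 115 204 212 181  73 149 207 206 206 204 203 202 201 200
  199 198 197 196 194 180 170 218 217 220 228 231 229 188 110 110]
 [240 237 160 103 171 216 199 102  87 208 204 203 204 202 202 201 200 201
  200 200 201 201 200 
[... 293 characters left out ...]
 200 186 232 233 232 230 127 108]
 [234 237 209  95 120 190 224 222 130  90 154 206 211 210 209 208 207 205
  205 203 202 202 186 132 197 220 203 221 222 232 233 227 110 112]
 [111 237 238 183  99 115 182 210 224 183 138 108 158 194 197 201 207 206
  193 183 123 118 183 222 221 204 214 232 234 234 230 141 110 108]
 [147 106 235 241 237 159 104 151 193 222 220 208 145 142 143 148 105 133
  139 144 189 219 204 199 195 224 157 103 195 232 193 111 110 110]
 [242 215 134 169 234 239 235 185 120 136 161 185 193 218 221 222 219 205
  202 202 205 190 216 236 234 191  89  65 106 154 107 108 108 108]]
[382.04773006 195.51121346]
d [ 0.0364 -0.0133  0.0728] rv [ 0.0007  0.0015 -0.0018] rows 2.0 t 10.12
```

The disc fills the seat, centred at pixel (382,196) as predicted. Now aligning over the cap.

```bash
python3 -m crank '.0364 -.0133 0 0 0 0 .04;.0364 -.0133 0 0 0 0 .04;.0364 -.0133 .03 0 0 0 .04;.0364 -.0133 .04 0 0 0 .04;.0364 -.0133 .04 0 0 0 .04'; python3 -c "
from h import *
avg(3)
t=r.camera('top');cv2.imwrite('pics/t3.png',t[:,:,::-1])
s=r.camera('scene')
u=proj('scene',[.447,-.0785,.05]).astype(int);v=proj('top',[.447,-.0785,.05]).astype(int);print(u,v)
a=cv2.resize(s[u[1]-30:u[1]+30,u[0]-30:u[0]+30],(400,400),interpolation=2);b=cv2.resize(cv2.imread('pics/top0.png')[v[1]-20:v[1]+20,v[0]-20:v[0]+20,::-1],(400,400),interpolation=2)
cv2.imwrite('pics/k.png',np.hstack([a,b])[:,:,::-1])
"
```

```text
time: 10.53
eef_pos: [0.4447, -0.0782, 0.0779]
tcp_rot: [0.09, 0.996, 0.001, -0.002]
wrist_force: [0.1, 0.0, 0.2]
finger_gap: 0.0396
finger_force: 0.0
P [ 0.4467 -0.0786  0.0798] sd [0.0006 0.0001 0.0005] F [-0.26  0.46  0.25] th [1.69723e+02 7.00000e-04 5.00000e-04] t 10.6833 0.04026435917312227 0.0
[286 175] [299 207]
```

View pics/k.png

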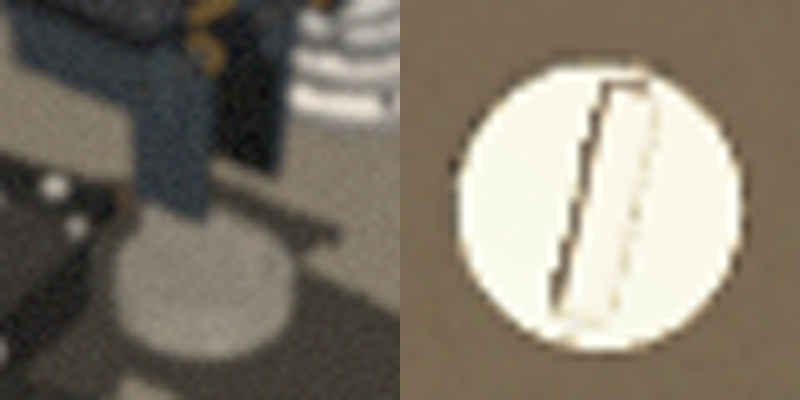

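The fingers straddle the bar, and the bar is at -12°, so I'll turn 2°, descend and close.

```bash
python3 -m crank '0 0 .015 0 0 .035 .04;0 0 .0325 0 0 .035 .04;0 0 .0325 0 0 .035 .04;0 0 .0325 0 0 .035 .0;0 0 .0325 0 0 .035 .0;0 0 .0325 0 0 .035 .0;0 0 .0325 0 0 .035 .0;0 0 .0325 0 0 .035 .0;0 0 .0325 0 0 .035 .0' 45; python3 -c "
from h import *
avg(4)"
```

```text
time: 11.53
eef_pos: [0.4476, -0.0784, 0.0482]
tcp_rot: [0.107, 0.994, 0.0, 0.002]
wrist_force: [-0.5, 2.4, 6.3]
finger_gap: 0.0137
finger_force: 45.0
P [ 0.4476 -0.0784  0.0482] sd [0. 0. 0.] F [-0.32  2.45  6.67] th [1.677322e+02 3.300000e-03 5.000000e-04] t 11.7333 0.013737765596056198 45.002156496047974
```

```bash
python3 -m crank '0 0 -.03 0 0 0 0;0 0 -.06 0 0 0 0;-.0729 -.1986 -.06 0 0 1.234 0;-.0729 -.1986 -.06 0 0 1.234 0;-.0729 -.1986 -.06 0 0 1.234 0;-.0729 -.1986 -.06 0 0 1.234 0;-.0729 -.1986 -.06 0 0 1.234 0;-.0729 -.1986 -.06 0 0 1.234 0;-.0729 -.1986 -.06 0 0 1.234 0;-.0729 -.1986 -.06 0 0 1.234 0;-.0729 -.1986 -.06 0 0 1.234 0;-.0729 -.1986 -.06 0 0 1.234 0;-.0729 -.1986 -.06 0 0 1.234 0;-.0729 -.1986 -.06 0 0 1.234 0;-.0729 -.1986 -.06 0 0 1.234 0'; python3 -c "
from h import *
avg(4)
go((.4765,-.288,.095),97)
t=r.camera('top');s=r.camera('scene');cv2.imwrite('pics/t4.png',t[:,:,::-1]);cv2.imwrite('pics/s4.png',s[:,:,::-1])
g=cv2.cvtColor(t,7);print(g[178:214:3,360:402:2])"
```

```text
time: 12.98
eef_pos: [0.4756, -0.288, 0.107]
tcp_rot: [0.661, 0.75, 0.0, 0.0]
wrist_force: [-0.1, 0.5, -3.1]
finger_gap: 0.0138
finger_force: 45.0
P [ 0.4758 -0.288   0.1072] sd [0.0001 0.     0.0001] F [-0.21 -0.22 -2.27] th [9.71308e+01 1.10000e-03 5.00000e-04] t 13.1833 0.013656630553791979 44.999438524246216
d [-0.0001  0.0006  0.0122] rv [ 0.0013 -0.0002  0.0018] rows 1.0 t 13.18
[[121  72  11  16  17  18  16  18  34  70 132 129  43  57  60  35  26  28
   55  53  52]
 [121 117  40  34  62 110 134 127 133 125 125  58  35  26  25  57  20  25
   25  25  20]
 [123 151 241 134 130 107 138 128 101 149 141  16  25  26  26  40  17  27
   27  24  11]
 [124 148  66 117 123 132 101 115 148 148 145  17  21  27  26  29  18  35
   34  18  13]
 [250 248 243 164 131  85 122 249 148 147 101  21  50  32  60  92  26  34
   40   8  13]
 [156 249  92 237 128  95 219 249 141 141 126  84 111  46  71 146  43  36
   33  13  13]
 [134 133  82 238 133 102 212 146  92 124 146 147 147  81  73 120  97  26
   33  70  22]
 [132 132  90 133 128  95 137 148 105 108 135  52  14  31  62  42  34  18
   35  65  24]
 [136 134 131  84 131  75  74 143 147 147 147  99  17  30  26  25  29  17
   32  43 119]
 [ 83 133 133 130 101 133  94  93 143 147 148 147  72  20  25  26  27  28
   31  38 120]
 [ 58  82 133  40  68 100 119 133 114 140 148 147 114  16  26  31  35  42
   27  37  81]
 [ 58  58  67 126 134 132 131 133 121 111 122 114 122 127  80  69  51  56
   18  34  49]]
```

```bash
python3 -m crank '0 .0006 .01 0 0 0 0;0 .0006 .014 0 0 0 0;0 .0006 .015 0 0 0 0;0 .0006 .016 0 0 0 0;0 .0006 .017 0 0 0 0;0 .0006 .018 0 0 0 0;0 .0006 .019 0 0 0 0;0 .0006 .019 0 0 0 0'; python3 -c "
from h import *
avg(4)"
```

```text
time: 13.95
eef_pos: [0.4765, -0.288, 0.0882]
tcp_rot: [0.662, 0.749, 0.001, 0.0]
wrist_force: [-0.5, 0.6, -2.6]
finger_gap: 0.0138
finger_force: 45.0
P [ 0.4765 -0.288   0.0883] sd [0.     0.     0.0001] F [-0.15 -0.2  -1.72] th [9.70476e+01 1.60000e-03 3.00000e-04] t 14.15 0.013576853982840205 44.99952256679535
```

```bash
python3 -m crank '0 0 .001 0 0 0 0;0 0 .002 0 0 0 0;0 0 .003 0 0 0 0;0 0 .004 0 0 0 0;0 0 .005 0 0 0 0;0 0 .006 0 0 0 0;0 0 .006 0 0 0 0'; python3 -c "
from h import *
avg(4)"
```

```text
time: 14.73
eef_pos: [0.4765, -0.288, 0.0825]
tcp_rot: [0.662, 0.749, 0.001, 0.0]
wrist_force: [-0.6, 1.1, 2.8]
finger_gap: 0.0139
finger_force: 45.0
P [ 0.4765 -0.288   0.0826] sd [0. 0. 0.] F [-1.81  0.59  2.67] th [9.70487e+01 1.50000e-03 3.00000e-04] t 14.9333 0.013876032289475045 45.00082790851593
```

```bash
python3 -m crank '0 0 .0015 0 0 0 0;0 0 .003 0 0 0 0;0 0 .0045 0 0 0 0;0 0 .006 0 0 0 0;0 0 .0066 0 0 0 0;0 0 .0066 0 0 0 0'; python3 -c "
from h import *
avg(4)"
```

```text
time: 15.43
eef_pos: [0.4765, -0.288, 0.0763]
tcp_rot: [0.662, 0.749, 0.001, 0.001]
wrist_force: [-3.2, 1.9, 10.3]
finger_gap: 0.0137
finger_force: 45.0
P [ 0.4765 -0.288   0.0764] sd [0. 0. 0.] F [-2.48  1.71  8.83] th [9.70506e+01 1.60000e-03 2.00000e-04] t 15.6333 0.01346144717578647 45.00416815280914
```

```bash
python3 -m crank '0 0 .001 0 0 0 0;0 0 .001 0 0 0 0;0 0 .001 0 0 0 0'; python3 -c "
from h import *
avg(6)"
```

```text
time: 15.88
eef_pos: [0.4765, -0.288, 0.0755]
tcp_rot: [0.662, 0.749, 0.001, 0.001]
wrist_force: [-3.3, 1.8, 10.3]
finger_gap: 0.0136
finger_force: 45.0
P [ 0.4765 -0.288   0.0755] sd [0. 0. 0.] F [-2.62  1.68  9.89] th [9.70507e+01 1.70000e-03 1.00000e-04] t 16.1833 0.01386780377521559 45.004799365997314
```

Spring about 7 mm down. Turning clockwise.

```bash
python3 -m crank '0 0 0 0 0 .05 0;0 0 0 0 0 .1 0;0 0 0 0 0 .15 0;0 0 0 0 0 .2 0;0 0 0 0 0 .25 0;0 0 0 0 0 .3 0;0 0 0 0 0 .3 0'; python3 -c "
from h import *
avg(3);print(r.sense()['wrist_torque'])"
```

```text
time: 16.77
eef_pos: [0.4772, -0.2885, 0.0758]
tcp_rot: [0.767, 0.641, 0.001, 0.001]
wrist_force: [-1.5, 1.2, 10.3]
finger_gap: 0.0135
finger_force: 45.0
P [ 0.4772 -0.2885  0.0758] sd [0. 0. 0.] F [-2.08  1.18  9.65] th [ 7.98422e+01  3.40000e-03 -9.00000e-04] t 16.9167 0.013699735883486577 45.00509798526764
[ 0.13741384  0.31725448 -0.11049736]
```

Turning freely, 17° so far, with low torque. Continuing.

```bash
python3 -m crank '0 0 0 0 0 .08 0;0 0 0 0 0 .16 0;0 0 0 0 0 .24 0;0 0 0 0 0 .32 0;0 0 0 0 0 .4 0;0 0 0 0 0 .48 0;0 0 0 0 0 .56 0;0 0 0 0 0 .64 0;0 0 0 0 0 .72 0;0 0 0 0 0 .8 0;0 0 0 0 0 .88 0;0 0 0 0 0 .95 0;0 0 0 0 0 .95 0'; python3 -c "
from h import *
avg(3);print(r.sense()['wrist_torque'])"
```

```text
time: 18.0
eef_pos: [0.4768, -0.2882, 0.0757]
tcp_rot: [0.976, 0.219, 0.001, 0.0]
wrist_force: [-2.0, 0.7, 8.9]
finger_gap: 0.0138
finger_force: 45.0
P [ 0.4768 -0.2882  0.0757] sd [0. 0. 0.] F [-2.34  0.98  9.92] th [ 2.54032e+01  2.30000e-03 -2.00000e-04] t 18.15 0.013820050329953109 45.00481188297272
[ 0.27608718  0.59220526 -0.09980363]
```

```bash
python3 -m crank '0 0 0 0 0 .04 0;0 0 0 0 0 .08 0;0 0 0 0 0 .11 0;0 0 0 0 0 .14 0;0 0 0 0 0 .14 0'; python3 -c "
from h import *
avg(3);print(r.sense()['wrist_torque'])"
```

```text
time: 18.57
eef_pos: [0.4767, -0.2881, 0.0756]
tcp_rot: [0.989, 0.151, 0.001, 0.0]
wrist_force: [-3.2, 1.1, 10.3]
finger_gap: 0.0139
finger_force: 45.0
P [ 0.4767 -0.2881  0.0756] sd [0. 0. 0.] F [-2.33  0.93  9.82] th [ 1.74061e+01  2.20000e-03 -2.00000e-04] t 18.7167 0.013901159115552649 45.00411629676819
[0.32611538 0.55668045 0.01549951]
```

```bash
python3 -m crank '0 0 0 0 0 .03 0;0 0 0 0 0 .06 0;0 0 0 0 0 .06 0'; python3 -c "
from h import *
avg(3);print(r.sense()['wrist_torque'])"
```

```text
time: 18.97
eef_pos: [0.4766, -0.2875, 0.0756]
tcp_rot: [0.993, 0.121, 0.001, -0.0]
wrist_force: [-2.4, 3.5, 11.4]
finger_gap: 0.014
finger_force: 45.0
P [ 0.4766 -0.2875  0.0756] sd [0. 0. 0.] F [-2.08  4.08 10.14] th [1.40019e+01 1.80000e-03 1.00000e-03] t 19.1167 0.013759604051435536 45.01141369342804
[0.7642885  0.43526899 0.29720926]
```

The stop shows up as rising torque at about 14°. Backing off slightly and easing up.

```bash
python3 -m crank '0 0 0 0 0 -.03 0;0 0 -.001 0 0 -.03 0;0 0 -.002 0 0 -.03 0;0 0 -.003 0 0 -.03 0;0 0 -.0035 0 0 -.03 0;0 0 -.004 0 0 -.03 0;0 0 -.004 0 0 -.03 0'; python3 -c "
from h import *
avg(4);print(r.sense()['wrist_torque'])"
```

```text
time: 19.7
eef_pos: [0.4767, -0.2877, 0.0791]
tcp_rot: [0.991, 0.136, 0.001, -0.0]
wrist_force: [-2.2, 2.4, 5.8]
finger_gap: 0.0138
finger_force: 45.0
P [ 0.4768 -0.2877  0.0791] sd [0. 0. 0.] F [-0.99  2.32  6.95] th [1.56724e+01 2.00000e-03 9.00000e-04] t 19.9 0.014084286100674226 45.002755522727966
[0.48773247 0.28932721 0.011057  ]
```

```bash
python3 -m crank '0 0 -.0005 0 0 0 0;0 0 -.001 0 0 0 0;0 0 -.0013 0 0 0 0;0 0 -.0013 0 0 0 0'; python3 -c "
from h import *
avg(4);print(r.sense()['wrist_torque'])"
```

```text
time: 20.23
eef_pos: [0.4767, -0.2876, 0.0802]
tcp_rot: [0.991, 0.136, 0.001, -0.0]
wrist_force: [-0.8, 3.1, 5.3]
finger_gap: 0.0137
finger_force: 45.0
P [ 0.4768 -0.2877  0.0802] sd [0. 0. 0.] F [-0.98  2.11  5.36] th [1.56691e+01 2.00000e-03 9.00000e-04] t 20.4333 0.013800261739393057 45.002063512802124
[ 0.48450658  0.2602409  -0.00409246]
```

```bash
python3 -m crank '0 0 -.0004 0 0 0 0;0 0 -.0008 0 0 0 0;0 0 -.0008 0 0 0 0'; python3 -c "
from h import *
avg(4);print(r.sense()['wrist_torque'])"
```

```text
time: 20.68
eef_pos: [0.4767, -0.2877, 0.0806]
tcp_rot: [0.991, 0.136, 0.001, -0.0]
wrist_force: [0.3, 3.0, 3.1]
finger_gap: 0.0138
finger_force: 45.0
P [ 0.4767 -0.2877  0.0806] sd [0. 0. 0.] F [0.95 3.43 2.71] th [1.56716e+01 1.70000e-03 1.00000e-03] t 20.8833 0.01343934402813301 45.001110434532166
[ 0.67565107 -0.01212835  0.03659862]
```

The force dropped sharply over a 0.4 mm rise, so the lugs are against the pocket ceilings. A little more easing off.

```bash
python3 -m crank '0 0 -.0005 0 0 0 0;0 0 -.0005 0 0 0 0;0 0 -.0005 0 0 0 0;0 0 -.0005 0 0 0 0'; python3 -c "
from h import *
avg(4);print(r.sense()['wrist_torque'])
t=r.camera('top');s=r.camera('scene');u=proj('scene',[.4765,-.288,.06]).astype(int);v=proj('top',[.4765,-.288,.05]).astype(int)
a=cv2.resize(s[u[1]-30:u[1]+30,u[0]-30:u[0]+30],(400,400),interpolation=2);b=cv2.resize(t[v[1]-30:v[1]+30,v[0]-30:v[0]+30],(400,400),interpolation=2)
cv2.imwrite('pics/z.png',np.hstack([a,b])[:,:,::-1])"
```

```text
time: 21.22
eef_pos: [0.4767, -0.2877, 0.0808]
tcp_rot: [0.991, 0.136, 0.001, -0.0]
wrist_force: [3.6, 3.8, -2.6]
finger_gap: 0.0136
finger_force: 45.0
P [ 0.4767 -0.2877  0.0808] sd [0. 0. 0.] F [ 3.48  3.82 -2.75] th [1.56721e+01 1.60000e-03 1.10000e-03] t 21.4167 0.01389128534302169 44.998698234558105
[ 0.78443352 -0.43716741  0.0162108 ]
```

```bash
python3 -c "
from plant import r
print(r.finish_job())"
```

```text
the job is handed in; nothing more can be done
None
```

I seated the 40 mm disc and locked the cap over it (wrist force showed the lugs against the pocket ceilings), and handed the job in at about 21 s with the gripper still holding the bar at 45 N; no verdict was returned.

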